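# Make up a loan kit and a sensor kit on a lab desk

## Task

Make up the two equipment kits. Loan kit, in the longer, empty tray: the mouse in the large compartment and one carton in the small one. Sensor kit, in the tray with two cartons already in it: the round receiver in the small compartment, and the other two cartons as a second layer squarely on top of the two already there, side by side but turned crosswise to them so that each rests on both. Stand everything upright, flat on what it rests on; do not shift the lower cartons.

Things in the scene. Friction and masses are not known exactly. Their poses are not given: they have to be found in the camera images.
- carton_1: brown cardboard carton with a pale tape strip on top, 64 (x) x 30 (y) x 36 (z) mm, about 60 g; origin at the centre of its underside, x along its length. One of three alike in the stock, upright on the desk at any yaw; which of them goes where is free. Grip it by its ends (64 mm) or, away from neighbours, across its width.
- carton_2: brown cardboard carton with a pale tape strip on top, 64 (x) x 30 (y) x 36 (z) mm, about 60 g; origin at the centre of its underside, x along its length. One of three alike in the stock, upright on the desk at any yaw; which of them goes where is free. Grip it by its ends (64 mm) or, away from neighbours, across its width.
- carton_3: brown cardboard carton with a pale tape strip on top, 64 (x) x 30 (y) x 36 (z) mm, about 60 g; origin at the centre of its underside, x along its length. One of three alike in the stock, upright on the desk at any yaw; which of them goes where is free. Grip it by its ends (64 mm) or, away from neighbours, across its width.
- mouse: black computer mouse with round ends, 100 (x) x 58 (y) x 38 (z) mm, sides upright up to 27 mm height, about 100 g; origin at the centre of its underside, x along its length towards the wheel. Loose on the desk among the stock.
- receiver: white round sensor receiver, a cylinder 52 mm in diameter and 40 mm high, bevelled at the top edge, with a grey disc on top, about 120 g; origin at the centre of its underside. Loose on the desk among the stock.
- loan_tray: white shallow tray with grey floor, fixed to the desk at any yaw, the longer, empty one: 220 (x) x 130 (y) mm outside, walls and floor 4 thick, rims and divider 12 above the desk; origin at the centre of its underside. A divider across x = +30 parts the large compartment (inside x -106 to +28, centre -39) from the small one (x +32 to +106, centre +69); both y -61 to +61.
- sensor_tray: white shallow tray with grey floor, fixed to the desk at any yaw, the one with two cartons: 200 (x) x 130 (y) mm outside, walls and floor 4 thick, rims and divider 12 above the desk; origin at the centre of its underside. A divider across x = +22 parts the square compartment (inside x -96 to +20, centre -38) from the small empty one (x +24 to +96, centre +60); both y -61 to +61.
- base_carton_1: brown cardboard carton 64 (x) x 30 (y) x 36 (z) mm, about 60 g; origin at the centre of its underside. In sensor_tray's square compartment, lower layer: length along tray x, centre at tray x -38, y +18, underside 4 mm above the desk; loose, not to be shifted. The upper two lie across both: underside 40 mm above the desk, lengths along tray y, centres at tray x -20 and -56, y 0 (6 mm gap).
- base_carton_2: brown cardboard carton 64 (x) x 30 (y) x 36 (z) mm, about 60 g; origin at the centre of its underside. In sensor_tray's square compartment, lower layer: length along tray x, centre at tray x -38, y -18, underside 4 mm above the desk; loose, not to be shifted. The upper two lie across both: underside 40 mm above the desk, lengths along tray y, centres at tray x -20 and -56, y 0 (6 mm gap).
There are look-alikes about, which are no part of the job. What is shaped like the carton_3 but black is not meant.

How it is judged:
At the end, for the whole second after the job is handed in: Mouse and one carton flat in their loan_tray compartments; receiver flat in its own; the other two cartons on the lower two, within 12 mm in x and y of the stated centres, 0.22 rad of the tray's y; lower cartons within 10 mm of their start; all upright within 0.1 rad, at rest (((x of carton_1 in the frame of loan_tray between 0.044 and 0.094 m and y of carton_1 in the frame of loan_tray between -0.047 and 0.047 m and z of carton_1 in the frame of loan_tray between 0.001 and 0.007 m and angle between carton_1's own z axis and vertical below 0.1 rad) or (x of carton_2 in the frame of loan_tray between 0.044 and 0.094 m and y of carton_2 in the frame of loan_tray between -0.047 and 0.047 m and z of carton_2 in the frame of loan_tray between 0.001 and 0.007 m and angle between carton_2's own z axis and vertical below 0.1 rad) or (x of carton_3 in the frame of loan_tray between 0.044 and 0.094 m and y of carton_3 in the frame of loan_tray between -0.047 and 0.047 m and z of carton_3 in the frame of loan_tray between 0.001 and 0.007 m and angle between carton_3's own z axis and vertical below 0.1 rad)) and ((x of carton_1 in the frame of sensor_tray between -0.032 and -0.008 m and y of carton_1 in the frame of sensor_tray between -0.012 and 0.012 m and z of carton_1 in the frame of sensor_tray between 0.037 and 0.043 m and angle between carton_1's own z axis and vertical below 0.1 rad and angle between the x axis of carton_1 and the y axis of sensor_tray, either way round below 0.22 rad) or (x of carton_2 in the frame of sensor_tray between -0.032 and -0.008 m and y of carton_2 in the frame of sensor_tray between -0.012 and 0.012 m and z of carton_2 in the frame of sensor_tray between 0.037 and 0.043 m and angle between carton_2's own z axis and vertical below 0.1 rad and angle between the x axis of carton_2 and the y axis of sensor_tray, either way round below 0.22 rad) or (x of carton_3 in the frame of sensor_tray between -0.032 and -0.008 m and y of carton_3 in the frame of sensor_tray between -0.012 and 0.012 m and z of carton_3 in the frame of sensor_tray between 0.037 and 0.043 m and angle between carton_3's own z axis and vertical below 0.1 rad and angle between the x axis of carton_3 and the y axis of sensor_tray, either way round below 0.22 rad)) and ((x of carton_1 in the frame of sensor_tray between -0.068 and -0.044 m and y of carton_1 in the frame of sensor_tray between -0.012 and 0.012 m and z of carton_1 in the frame of sensor_tray between 0.037 and 0.043 m and angle between carton_1's own z axis and vertical below 0.1 rad and angle between the x axis of carton_1 and the y axis of sensor_tray, either way round below 0.22 rad) or (x of carton_2 in the frame of sensor_tray between -0.068 and -0.044 m and y of carton_2 in the frame of sensor_tray between -0.012 and 0.012 m and z of carton_2 in the frame of sensor_tray between 0.037 and 0.043 m and angle between carton_2's own z axis and vertical below 0.1 rad and angle between the x axis of carton_2 and the y axis of sensor_tray, either way round below 0.22 rad) or (x of carton_3 in the frame of sensor_tray between -0.068 and -0.044 m and y of carton_3 in the frame of sensor_tray between -0.012 and 0.012 m and z of carton_3 in the frame of sensor_tray between 0.037 and 0.043 m and angle between carton_3's own z axis and vertical below 0.1 rad and angle between the x axis of carton_3 and the y axis of sensor_tray, either way round below 0.22 rad)) and x of mouse in the frame of loan_tray between -0.079 and 0.001 m and y of mouse in the frame of loan_tray between -0.035 and 0.035 m and z of mouse in the frame of loan_tray between 0.001 and 0.007 m and angle between each of mouse, receiver, base_carton_1, base_carton_2's own z axis and vertical below 0.1 rad and x of receiver in the frame of sensor_tray between 0.046 and 0.074 m and y of receiver in the frame of sensor_tray between -0.037 and 0.037 m and z of receiver in the frame of sensor_tray between 0.001 and 0.007 m and distance of each of base_carton_1, base_carton_2 from where it was at the start of the episode below 0.01 m and linear speed of each of carton_1, carton_2, carton_3, mouse, receiver, base_carton_1, base_carton_2 below 0.02 m/s); the robot touches nothing.
It also fails if it takes over 125 s, if anything falls off the work surface, if the arm or the gripper's body presses on something with over 40 N, if the wrist force passes 120 N, or if a joint passes its speed limit or range.

## Robot

A 6-joint arm with a two-finger parallel gripper is mounted at the origin on the work surface. World frame = base frame: x ahead of the robot, y to its left, z up, the work surface at z = 0. Lengths are in m, angles in rad, forces in N, time in s.
With the tool pointing down it reaches from about 0.35 to 0.775 m from the base axis. Payload 5.5 kg.
Tool frame: the origin (TCP) lies at the very end of the fingers, on their centre line; the grasp point (between the pads) lies 19 mm behind it; z points along the fingers, x is the direction in which the jaws open and shut, and the axes are right-handed (so a half turn about z gives the same grasp; the last joint's range is limited). The gripper opens to 85 mm and grips with 20 to 120 N. Pads are 22 mm wide; open, the fingers measure 114 mm over their backs; the gripper's body (76 mm by 85 mm) begins 54 mm behind the grasp point. The pads swing forward as they close: fully open they stand 13 mm farther back than shut.
Start: joints at [-1.241, 0.313, 0.046, 1.304, 0, 1.431], TCP at [0.26, -0.513, 0.231] pointing down, gripper open.
Joint ranges: [-2.76, 2.76], [-0.86, 1.69], [-1.03, 1.26], [-2.2, 2.34], [-1.47, 1.5], [-3.14, 3.14]. Speed limits (rad/s): [2.57, 2.57, 3.14, 3.14, 3.14, 3.14].

## Interface

Orientations are given as a unit quaternion [w, x, y, z].
In Python, from workcell import monitor, eyes, ticket gives the robot as it stands.
- The arm moves only by the tool send_rows, never from a script. Its argument "targets" is a list of rows, each a list of 5 numbers: the shift along the world's x, y, z in m, then the turn about the world's z in degrees, then the closure in counts, from 0 (fully open) to 255 (shut). A call has 1 to 12 rows; each row shifts and turns the commanded pose from where the row before left it; what a row does not reach is not made up. A row lasts 1/10 s, in which the tool goes at most 50 mm and 8.59 degrees, less where a joint would pass 70% of its speed; a pose out of reach is approached as far as the arm can. A call is refused whole if a number of a shift passes 0.05 or a number of a turn 8.59, either way. A call with a gripper value outside its range is refused whole. The fingers move at their own pace and stop on an object; "newtons" is the grip in N (left out, the last holds). Time passes only in rows, so rows that do not move let the fingers close. It gives the time, the measured TCP pose, the force and the opening at its end, in the units of the state.
- monitor.get_state(): the state, without advancing time (a new reading comes with each control period).
- eyes.read_camera(name): name is "scene" or "top" or "wrist"; returns a dict with "img" (400x640x3 uint8, red, green, blue), "z_map" (400x640 float32, m along the optical axis (not along the pixel's ray), 0 where there is no reading), "camera_matrix" (3x3 intrinsics, pixels), "k1" (the pictures are not rectified: a ray, as slopes to the right and down, at radius r is drawn at 1 + k1 r^2 times it, then the intrinsics apply), "pose" (4x4, takes a point from camera to world coordinates); the wrist camera has in their place "T_tool_cam" (4x4, takes a point from camera to tool coordinates, whose origin is the TCP and whose axes are the tool frame's). Camera axes: x right, y down, z forward; pixel columns grow to the right and rows downward; lengths in m; the calibration is good to about 2 mm. A picture is of the moment at which its call begins: read the wrist's pose just before it.
- ticket.hand_in(): hands the job in, once; it reports no verdict.
Trained networks look in the newest picture that a camera, given by its name, has taken for a name from the list of things; names that differ only in an ending like _2 or _b are one class to them, and where a whole thing is asked for, a point or a joint stands for the part that bears it (a point fixed in the world has none). Each returns a list of dicts, best first, with "conf" (0 to 1); they miss things now and then, are a little off and sometimes report something else, mostly with a low value. They report only what shows in the picture. A call takes as long as a camera call. They do not tell look-alikes from the thing itself.
- eyes.spot_in(name, camera): "xyz" ([x, y, z] in m, in world coordinates, good to about 4 mm: the middle of the surface that is visible of it).
- eyes.tip_of(name, camera): "xyz" ([x, y, z] in m, in world coordinates, good to about 4 mm: a listed point, or the origin of a listed thing).
The state is a dict: "clock": time; "joint_pos": joint angles; "qvel": joint speeds; "tau": joint torques, N m; "tcp_pos": TCP position; "orientation": TCP orientation; "wrist_force": force on the tool from outside, world axes, zero at the start; "ft_torque": the same for the moment, N m; "finger_gap": finger opening in m.
Only numpy, scipy, OpenCV 4.12 (cv2) and the standard library are available. Lean on these libraries where they do the work, as an engineer would, in place of code of your own. Each camera call takes 0.05 s, during which the arm holds its last target.

## Working session

There is one attempt and no reset: what is moved stays moved. The work goes in short steps, Python scripts to look and compute and a tool call to move; the robot and the scene stay as the last step left them, time stands still between calls to the robot, and variables do not carry over. Pictures are saved under pics/ and viewed, and the job is handed in when it is done.

Besides the shell and the picture viewer there is one more tool, called by a JSON object that holds its "fn" and its "kwargs", one argument or row to a line. send_rows: Moves the arm, as the interface text tells. Its arguments: {"type":"object","properties":{"targets":{"type":"array"},"newtons":{"type":"number"}},"required":["targets"]}

```bash
mkdir -p pics; ls
python3 - <<'E'
from workcell import monitor, eyes
import cv2,numpy as np
s=monitor.get_state(); print({k:np.round(v,3).tolist() for k,v in s.items()})
for c in ("top","scene"):
    r=eyes.read_camera(c); cv2.imwrite(f"pics/{c}0.png",r["img"][:,:,::-1]); np.savez(f"{c}0.npz",**{k:v for k,v in r.items()})
    print(c,r["camera_matrix"].tolist(),r["k1"],np.round(r["pose"],3).tolist())
E
```

```text
pics
{'clock': 0.0, 'joint_pos': [-1.241, 0.314, 0.045, 1.304, 0.0, 1.431], 'qvel': [-0.0, -0.0, -0.001, -0.001, -0.001, -0.001], 'tau': [0.0, -48.063, 29.854, 0.019, -0.0, -0.0], 'tcp_pos': [0.26, -0.512, 0.23], 'orientation': [-0.001, 0.852, -0.523, -0.001], 'wrist_force': [-0.716, -0.156, 0.035], 'ft_torque': [-0.041, -0.024, -0.007], 'finger_gap': 0.086}
top [[391.2973379722165, 0.0, 321.25223091921185], [0.0, 391.2973379722165, 202.29469415274704], [0.0, 0.0, 1.0]] -0.02014194130238054 [[0.003, -0.997, 0.079, 0.505], [-1.0, -0.003, -0.011, 0.025], [0.012, -0.079, -0.997, 0.907], [0.0, 0.0, 0.0, 1.0]]
scene [[446.6953936227374, 0.0, 315.57257230528137], [0.0, 446.6953936227374, 200.29802295947553], [0.0, 0.0, 1.0]] -0.0706345345891497 [[0.04, 0.87, -0.491, 1.117], [0.999, -0.042, 0.008, 0.013], [-0.013, -0.491, -0.871, 0.997], [0.0, 0.0, 0.0, 1.0]]
```

View pics/top0.png

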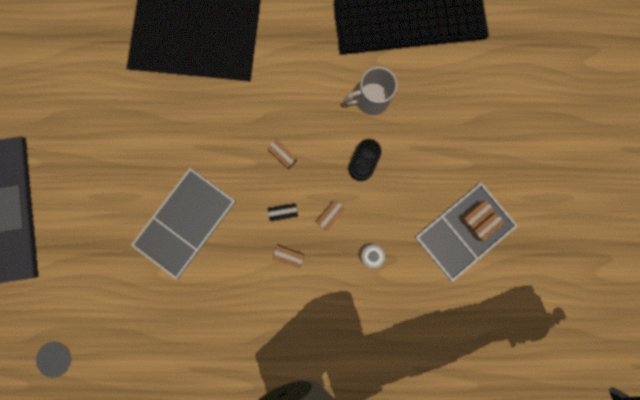

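View pics/scene0.png

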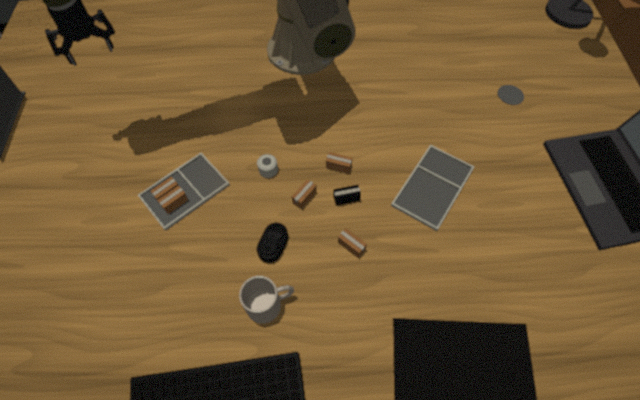

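Candidates in the top view:
- **Brown cartons:** (282,154), (330,215) and (289,255). The black one at (283,212) is a look-alike and is excluded. The base cartons at (480,213) and (489,227) stay put.
- **Mouse:** black, at (365,160).
- **Receiver:** white, at (372,257). The mug at (376,92) and the grey disc at (53,359) are not it.

I'll measure these next.

```bash
cat > h.py <<'E'
import numpy as np, cv2
from workcell import monitor, eyes
def rays(r,uv):
    K=r["camera_matrix"];k=float(r["k1"]);uv=np.asarray(uv,float).reshape(-1,2)
    d=cv2.undistortPoints(uv.reshape(-1,1,2),K,np.array([k,0,0,0.]),).reshape(-1,2)
    return np.c_[d,np.ones(len(d))]
def cloud(r,T):
    h,w=r["z_map"].shape;v,u=np.mgrid[:h,:w]
    P=rays(r,np.c_[u.ravel(),v.ravel()])*r["z_map"].ravel()[:,None]
    return (P@T[:3,:3].T+T[:3,3]).reshape(h,w,3)
def onplane(r,T,uv,z):
    d=rays(r,uv)@T[:3,:3].T
    return T[:3,3]+d*((z-T[2,3])/d[:,2:])
def qR(q):
    w,x,y,z=q
    from scipy.spatial.transform import Rotation as R
    return R.from_quat([x,y,z,w]).as_matrix()
def wrist():
    s=monitor.get_state();r=eyes.read_camera("wrist")
    T=np.eye(4);T[:3,:3]=qR(s["orientation"]);T[:3,3]=s["tcp_pos"]
    return s,r,T@r["T_tool_cam"]
def rect(P):
    (c,(a,b),ang)=cv2.minAreaRect((P[:,:2]*1000).astype(np.float32))
    if a<b: a,b,ang=b,a,ang+90
    return np.round(c,1),round(a,1),round(b,1),round((ang+90)%180-90,1)
def tcp():
    s=monitor.get_state();R=qR(s["orientation"])
    return np.array(s["tcp_pos"]),np.degrees(np.arctan2(R[1,0],R[0,0])),R
E
python3 - <<'E'
from h import *
for c in ("top","scene"):
    r=dict(np.load(c+"0.npz"));C=cloud(r,r["pose"]);Z=C[...,2];ok=r["z_map"]>0
    print(c,ok.mean()); 
    img=r["img"]; hsv=cv2.cvtColor(img,cv2.COLOR_RGB2HSV)
    reg=ok&(C[...,0]>.25)&(C[...,0]<.75)&(abs(C[...,1])<.5)
    d=reg&(abs(Z)<.008); print("desk",d.sum(),np.median(Z[d]),Z[d].std())
    m=(reg&(Z>.022)&(Z<.1)).astype(np.uint8)
    n,L,st,cen=cv2.connectedComponentsWithStats(m)
    for i in range(1,n):
        if st[i,4]<30: continue
        P=C[L==i]; zt=np.percentile(P[:,2],80); T=P[P[:,2]>zt-.008]
        print(np.round(cen[i]),st[i,4],"ztop",round(zt,3),rect(T),np.round(T[:,:2].mean(0)*1000,1))
for n in ("carton_1","mouse","receiver","loan_tray","sensor_tray","base_carton_1"):
    for c in("top","scene"):
        print(n,c,[(np.round(d["xyz"],3).tolist(),round(d["conf"],2)) for d in eyes.tip_of(n,c)])
E
```

```text
top 0.9959609375
desk 86974 0.0007972463050912038 0.0019918095860651463
[282. 153.] 396 ztop 0.038 (array([684.8, 104.6]), 64.7, 30.0, 46.9) [684.2 104.4]
[365. 159.] 959 ztop 0.039 (array([673.1, -83.9]), 96.8, 52.5, -23.4) [672.9 -84.3]
[330. 215.] 387 ztop 0.038 (array([544.5,  -5.3]), 64.0, 29.9, -39.6) [544.5  -5.2]
[483. 221.] 936 ztop 0.042 (array([ 534.2, -347.9]), 67.1, 66.2, 38.4) [ 533.8 -347.1]
[282. 212.] 399 ztop 0.038 (array([552.3, 102.2]), 64.1, 30.1, -80.3) [552.  102.2]
[373. 256.] 437 ztop 0.042 (array([454.7, -99.5]), 49.2, 48.7, -90.0) [454.5 -99.3]
[288. 257.] 409 ztop 0.038 (array([452.7,  88.3]), 64.5, 30.0, 70.1) [452.8  88.2]
scene 0.996078125
desk 56841 0.0005638846773999839 0.0022847289878146597
[339. 160.] 312 ztop 0.037 (array([454.9,  86.8]), 65.4, 33.9, 70.8) [456.1  86.9]
[267. 164.] 310 ztop 0.041 (array([ 456.1, -102.4]), 51.8, 50.0, 57.0) [ 458.2 -100.9]
[168. 194.] 675 ztop 0.042 (array([ 534.6, -350.5]), 69.6, 65.7, 36.6) [ 536.4 -349. ]
[304. 192.] 329 ztop 0.038 (array([545.5,  -7. ]), 66.0, 32.2, -39.9) [547.7  -6.5]
[347. 193.] 338 ztop 0.03
[... 461 characters left out ...]
0.001], 0.76), ([0.688, 0.102, -0.002], 0.68), ([0.531, 0.33, 0.002], 0.57)]
mouse top [([0.527, 0.331, 0.002], 0.75), ([0.677, -0.081, -0.0], 0.61)]
mouse scene [([0.675, -0.088, 0.0], 0.73)]
receiver top [([0.46, -0.1, 0.002], 0.9), ([0.686, 0.104, 0.002], 0.31)]
receiver scene [([0.456, -0.104, 0.004], 0.63)]
loan_tray top [([0.525, 0.33, -0.001], 0.81)]
loan_tray scene [([0.531, 0.328, 0.0], 0.81), ([0.546, -0.006, -0.0], 0.5)]
sensor_tray top [([0.51, -0.322, 0.003], 0.57)]
sensor_tray scene [([0.517, -0.321, -0.001], 0.66)]
base_carton_1 top [([0.523, -0.364, 0.002], 0.93), ([0.547, -0.34, 0.005], 0.91)]
base_carton_1 scene [([0.552, -0.335, 0.004], 0.62), ([0.52, -0.363, -0.0], 0.58)]
```

Run:
```python
from h import *
for c in ("top","scene"):
    r=dict(np.load(c+"0.npz"));C=cloud(r,r["pose"]);Z=C[...,2]
    X=onplane(r,r["pose"],np.stack(np.meshgrid(np.arange(640),np.arange(400)),-1).reshape(-1,2),.012).reshape(400,640,3)
    hsv=cv2.cvtColor(r["img"],cv2.COLOR_RGB2HSV); 
    for nm,cx,cy in(("loan",.53,.33),("sensor",.515,-.322)):
        near=np.hypot(X[...,0]-cx,X[...,1]-cy)<.16
        m=(near&(hsv[...,1]<70)&(hsv[...,2]>60)).astype(np.uint8)
        n,L,st,_=cv2.connectedComponentsWithStats(m); i=1+np.argmax(st[1:,4])
        print(c,nm,st[i,4],rect(X[L==i]))
        # bright rim/divider: print in tray frame profile
        ctr,a,b,ang=rect(X[L==i]); t=np.radians(ang);d=X[...,:2]*1000-ctr
        x=d[...,0]*np.cos(t)+d[...,1]*np.sin(t);y=-d[...,0]*np.sin(t)+d[...,1]*np.cos(t)
        g=r["img"].mean(2); q=(L==i)&(abs(y)<50)&(abs(x)<90)&(g>np.median(g[L==i])+25)
        print("  divider x",np.median(x[q]) if q.any() else None,q.sum())
r=dict(np.load("top0.npz"));im=r["img"][:,:,::-1]
a=cv2.resize(im[160:290,120:250],None,fx=3,fy=3);b=cv2.resize(im[130:290,260:530],None,fx=2.4,fy=2.4)
h=max(a.shape[0],b.shape[0]);
cv2.imwrite("pics/crop_b.png",b);cv2.imwrite("pics/crop_a.png",a)
```

```text
top loan 5611 (array([527.7, 330.2]), 221.9, 132.4, -36.0)
  divider x -30.733625105124705 121
top sensor 4183 (array([ 510.2, -318.3]), 202.5, 133.5, -50.5)
  divider x 32.375577621761494 312
scene loan 3722 (array([530.3, 328.5]), 225.5, 131.0, -36.0)
  divider x -32.169663273236864 81
scene sensor 2699 (array([ 512.1, -319.2]), 200.4, 135.8, -50.6)
  divider x 17.128351540093334 215
```

View pics/crop_b.png

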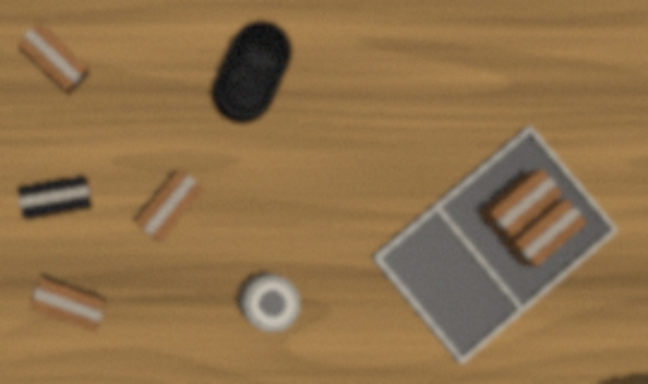

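The crop confirms the choices: three brown cartons, one black look-alike, and the mouse and receiver as identified. Next I'll check how high the open fingertips sit relative to the TCP, using the scene camera.

Run:
```python
from h import *
r=dict(np.load("scene0.npz"));C=cloud(r,r["pose"])
m=(np.hypot(C[...,0]-.26,C[...,1]+.512)<.09)&(C[...,2]>.15)&(C[...,2]<.4)
P=C[m];print(m.sum(),np.sort(P[:,2])[:30].round(3))
u=np.array([np.cos(np.radians(-63)),np.sin(np.radians(-63))])
for z in np.arange(.225,.30,.01):
    q=P[(P[:,2]>z)&(P[:,2]<z+.01)]
    if len(q): a=(q[:,:2]-[.26,-.512])@u; print(round(z,3),len(q),np.histogram(a,bins=np.arange(-.075,.08,.015))[0])
s,w,T=wrist(); cv2.imwrite("pics/w0.png",w["img"][:,:,::-1]); D=w["z_map"];print(np.round(w["T_tool_cam"],3).tolist())
Pt=cloud(w,w["T_tool_cam"]);near=(D>0)&(D<.2)&(abs(Pt[...,0])<.07)&(abs(Pt[...,1])<.03);print("finger tool-z max",near.sum(), np.sort(Pt[near][:,2])[-20:] if near.any() else None)
```

```text
2014 [0.245 0.245 0.246 0.246 0.247 0.248 0.249 0.249 0.25  0.25  0.25  0.251
 0.252 0.252 0.252 0.252 0.253 0.253 0.253 0.254 0.254 0.254 0.254 0.254
 0.255 0.255 0.255 0.255 0.255 0.256]
0.235 2 [0 0 0 0 0 0 0 2 0 0]
0.245 24 [0 9 4 0 0 0 0 5 6 0]
0.255 42 [ 0 14  4  0  0  0  0  7 17  0]
0.265 43 [ 0 16  3  0  0  0  0  9 15  0]
0.275 45 [ 0 17  5  0  0  0  0  9 14  0]
0.285 90 [10 27  6  0  0  0  0  7 29 11]
0.295 175 [24 34 18  1  5  3  0 19 39 32]
[[1.0, -0.001, 0.0, -0.001], [0.001, 0.964, 0.267, -0.067], [-0.001, -0.267, 0.964, -0.142], [0.0, 0.0, 0.0, 1.0]]
finger tool-z max 47765 [-0.01330161 -0.01322451 -0.01321592 -0.01320993 -0.01320546 -0.01318889
 -0.01312072 -0.01301969 -0.01298872 -0.01292083 -0.01284357 -0.0127602
 -0.01271229 -0.01267028 -0.01259588 -0.01244377 -0.01233132 -0.01223918
 -0.01187919 -0.01178333]
```

View pics/w0.png

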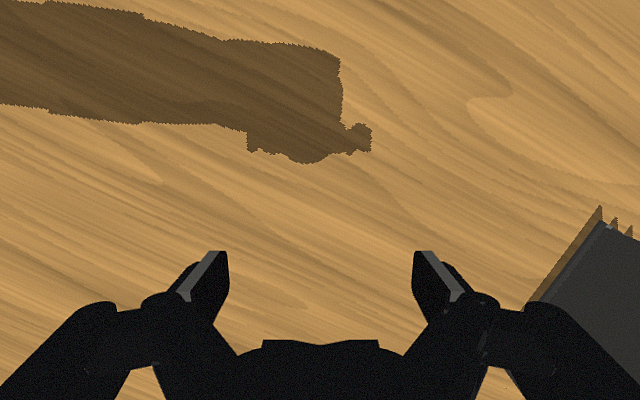

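The scene camera and wrist camera agree: with the gripper open, the tips sit 13 mm above the nominal TCP. I'll move over the receiver.

{"fn": "send_rows", "kwargs": {
  "targets": [
    [0.0163,0.0343,-0.006,8.54,0],
    [0.0163,0.0343,-0.006,8.54,0],
    [0.0163,0.0343,-0.006,8.54,0],
    [0.0163,0.0343,-0.006,8.54,0],
    [0.0163,0.0343,-0.006,8.54,0],
    [0.0163,0.0343,-0.006,8.54,0],
    [0.0163,0.0343,-0.006,8.54,0],
    [0.0163,0.0343,-0.006,8.54,0],
    [0.0163,0.0343,-0.006,8.54,0],
    [0.0163,0.0343,-0.006,8.54,0],
    [0.0163,0.0343,-0.006,8.54,0],
    [0.0163,0.0343,-0.006,8.54,0]
  ],
  "newtons": 30
}}

```text
clock: 1.95
tcp_pos: [0.4565, -0.0997, 0.1594]
orientation: [0.0, 0.94, 0.34, 0.0]
wrist_force: [0.5, -0.1, -0.3]
finger_gap: 0.0855
```

Run:
```python
from h import *
p,y,R=tcp();print(p.round(4),round(y,2),R[:,2].round(4))
s,w,T=wrist();cv2.imwrite("pics/w1.png",w["img"][:,:,::-1]);C=cloud(w,T);Z=C[...,2]
print(monitor.get_state()["clock"])
m=((w["z_map"]>0)&(Z>.025)&(Z<.06)).astype(np.uint8);n,L,st,ce=cv2.connectedComponentsWithStats(m)
for i in range(1,n):
    if st[i,4]>500:
        P=C[L==i];zt=np.percentile(P[:,2],80);Q=P[P[:,2]>zt-.006];print(ce[i].round(),st[i,4],zt.round(4),rect(Q))
```

```text
[ 0.4565 -0.0997  0.1594] 39.75 [ 8.e-04 -3.e-04 -1.e+00]
2.0
[464.  22.] 2908 0.0366 (array([453.9,  87.5]), 64.8, 30.3, 70.0)
[559.  88.] 3313 0.0366 (array([553.3, 101.6]), 65.8, 31.5, -80.3)
[462. 178.] 2714 0.0366 (array([545.3,  -6.4]), 65.3, 30.9, -39.7)
[318. 194.] 2616 0.0406 (array([ 454.7, -100.9]), 51.5, 50.6, -48.1)
[623. 187.] 1081 0.0365 (array([671.8,  89.2]), 31.3, 27.1, -40.6)
[493. 288.] 1027 0.0377 (array([659.3, -64.5]), 51.8, 18.9, 5.6)
```

{"fn": "send_rows", "kwargs": {
  "targets": [
    [-0.0015,-0.001,-0.04,0,0],
    [0,0,-0.04,0,0],
    [0,0,-0.04,0,0],
    [0,0,-0.025,0,0],
    [0,0,-0.0135,0,0],
    [0,0,0,0,120],
    [0,0,0,0,200],
    [0,0,0,0,200],
    [0,0,0,0,200],
    [0,0,0,0,200]
  ],
  "newtons": 30
}}

```text
clock: 3.0
tcp_pos: [0.4553, -0.1026, 0.0019]
orientation: [0.001, 0.941, 0.337, 0.001]
wrist_force: [-0.7, 0.7, 3.9]
finger_gap: 0.0507
```

{"fn": "send_rows", "kwargs": {
  "targets": [
    [0,0,0.03,0,200],
    [0,0,0.04,0,200],
    [0.002,-0.02,0.02,0,200],
    [0.003,-0.03,0,0,200],
    [0.003,-0.03,0,0,200],
    [0.003,-0.03,0,0,200],
    [0.003,-0.03,0,0,200],
    [0.0035,-0.03,0,0,200],
    [0,0,0,0,200],
    [0,0,0,0,200]
  ]
}}

```text
clock: 4.0
tcp_pos: [0.4715, -0.2724, 0.0906]
orientation: [-0.0, 0.942, 0.336, -0.0]
wrist_force: [-0.7, 0.0, -1.9]
finger_gap: 0.0509
```

Run:
```python
from h import *
p,y,R=tcp();print(p.round(4),round(y,2),monitor.get_state()["finger_gap"])
s,w,T=wrist();cv2.imwrite("pics/w2.png",w["img"][:,:,::-1])
```

```text
[ 0.4715 -0.2724  0.0906] 39.32 0.05093996142037011
```

View pics/w2.png

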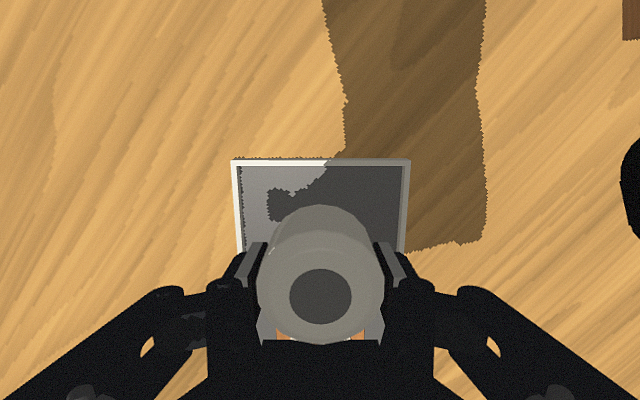

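{"fn": "send_rows", "kwargs": {
  "targets": [
    [0.001,0,-0.03,0,200],
    [0,0,-0.03,0,200],
    [0,0,-0.016,0,200],
    [0,0,-0.008,0,200],
    [0,0,0,0,200],
    [0,0,0,0,60],
    [0,0,0,0,50],
    [0,0,0,0,40],
    [0,0,0.04,0,40],
    [0,0,0.05,0,0],
    [0,0,0.04,0,0],
    [0,0,0,0,0]
  ]
}}

```text
clock: 5.25
tcp_pos: [0.4764, -0.2748, 0.1436]
orientation: [0.005, 0.941, 0.337, 0.003]
wrist_force: [1.4, -0.9, 1.0]
finger_gap: 0.0853
```

Run:
```python
from h import *
p,y,R=tcp();print(p.round(4),round(y,2),monitor.get_state()["finger_gap"])
s,w,T=wrist();cv2.imwrite("pics/w3.png",w["img"][:,:,::-1]);C=cloud(w,T);Z=C[...,2]
m=((w["z_map"]>0)&(Z>.025)&(Z<.07)).astype(np.uint8);n,L,st,ce=cv2.connectedComponentsWithStats(m)
for i in range(1,n):
    if st[i,4]>500:
        P=C[L==i];zt=np.percentile(P[:,2],80);Q=P[P[:,2]>zt-.006];print(ce[i].round(),st[i,4],zt.round(4),rect(Q))
np.savez("w3.npz",T=T,**w)
```

```text
[ 0.4764 -0.2748  0.1436] 39.4 0.08532829897361749
[612.  18.] 1673 0.0365 (array([560.2, -18.9]), 32.8, 27.2, 48.0)
[617. 172.] 4429 0.0381 (array([667.6, -95.1]), 82.0, 30.9, -34.6)
[319. 190.] 3105 0.0446 (array([ 470.7, -269.8]), 51.1, 50.2, -49.5)
[297. 295.] 2178 0.0406 (array([ 520.4, -361.3]), 65.5, 29.1, -51.0)
[336. 296.] 2240 0.0406 (array([ 548.7, -339.2]), 65.9, 30.0, -50.6)
```

View pics/w3.png

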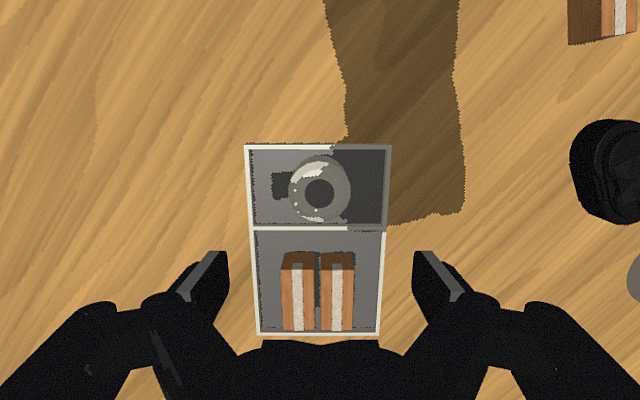

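The receiver is flat in its compartment (top at 44.6 mm, around px 319,190), and both base cartons are undisturbed. Next is the carton at (0.545, -0.006).

{"fn": "send_rows", "kwargs": {
  "targets": [
    [0.0069,0.0269,0,-7.91,0],
    [0.0069,0.0269,0,-7.91,0],
    [0.0069,0.0269,0,-7.91,0],
    [0.0069,0.0269,0,-7.91,0],
    [0.0069,0.0269,0,-7.91,0],
    [0.0069,0.0269,0,-7.91,0],
    [0.0069,0.0269,0,-7.91,0],
    [0.0069,0.0269,0,-7.91,0],
    [0.0069,0.0269,0,-7.91,0],
    [0.0069,0.0269,0,-7.91,0],
    [0,0,0,0,0],
    [0,0,0,0,0]
  ]
}}

```text
clock: 6.5
tcp_pos: [0.5411, -0.0026, 0.1356]
orientation: [0.0, 0.941, -0.338, -0.001]
wrist_force: [-0.2, -0.3, -0.3]
finger_gap: 0.0854
```

```bash
cat > look.py <<'E'
from h import *
import sys
p,y,R=tcp();print(p.round(4),round(y,2),monitor.get_state()["finger_gap"])
s,w,T=wrist();cv2.imwrite(f"pics/{sys.argv[1]}.png",w["img"][:,:,::-1]);C=cloud(w,T);Z=C[...,2]
zl=float(sys.argv[2]) if len(sys.argv)>2 else .025
m=((w["z_map"]>0)&(w["z_map"]>.1)&(Z>zl)&(Z<.09)).astype(np.uint8);n,L,st,ce=cv2.connectedComponentsWithStats(m)
for i in range(1,n):
    if st[i,4]>500:
        P=C[L==i];zt=np.percentile(P[:,2],80);Q=P[P[:,2]>zt-.006];print(ce[i].round(),st[i,4],zt.round(4),rect(Q))
E
python3 look.py w4
```

```text
[ 0.5411 -0.0026  0.1356] -39.52 0.08541866842530492
[380.   6.] 571 0.0362 (array([665.6,  81.9]), 29.9, 6.6, -38.2)
[631.  65.] 1299 0.0371 (array([797.1, -73.4]), 79.1, 13.5, 76.3)
[244.  88.] 3692 0.0366 (array([553.5, 101.8]), 65.3, 30.6, -79.9)
[507. 175.] 7010 0.0382 (array([674.1, -85.4]), 82.7, 46.5, -23.4)
[169. 183.] 3209 0.0364 (array([454.1,  87.8]), 65.0, 31.7, 69.7)
[327. 200.] 2974 0.0365 (array([545.6,  -5.7]), 64.4, 30.2, -39.5)
```

{"fn": "send_rows", "kwargs": {
  "targets": [
    [0.0045,-0.003,-0.035,0,0],
    [0,0,-0.035,0,0],
    [0,0,-0.035,0,0],
    [0,0,-0.02,0,0],
    [0,0,-0.01,0,0],
    [0,0,0,0,100],
    [0,0,0,0,200],
    [0,0,0,0,200],
    [0,0,0,0,200]
  ]
}}

```text
clock: 7.45
tcp_pos: [0.5475, -0.0064, 0.0031]
orientation: [-0.0, 0.941, -0.34, 0.001]
wrist_force: [-0.1, -0.8, -0.4]
finger_gap: 0.0635
```

{"fn": "send_rows", "kwargs": {
  "targets": [
    [0,0,0.03,0,200],
    [0,0,0.05,0,200],
    [0,-0.0316,0.04,7.89,200],
    [0,-0.0361,0,7.89,200],
    [0,-0.0361,0,7.89,200],
    [0,-0.0361,0,7.89,200],
    [0,-0.0361,0,7.89,200],
    [0,-0.0361,0,7.89,200],
    [0,-0.0361,0,7.89,200],
    [0,-0.0361,0,7.89,200],
    [0,-0.0361,0,7.89,200],
    [0,-0.0361,0,7.89,200]
  ]
}}

```text
clock: 8.65
tcp_pos: [0.5465, -0.3636, 0.1219]
orientation: [0.001, 0.941, 0.338, 0.0]
wrist_force: [1.0, -0.5, -0.5]
finger_gap: 0.0633
```

{"fn": "send_rows", "kwargs": {
  "targets": [
    [0,0,0,0,200],
    [0,0,0,0,200],
    [0,0,0,0,200]
  ]
}}

```text
clock: 8.95
tcp_pos: [0.5463, -0.3611, 0.1213]
orientation: [-0.0, 0.942, 0.335, 0.0]
wrist_force: [-0.2, 0.3, -0.4]
finger_gap: 0.0634
```

```bash
python3 look.py w5 .03
```

```text
[ 0.5463 -0.3611  0.1213] 39.18 0.06343994843756091
[320.  39.] 5059 0.0445 (array([ 472. , -270.5]), 51.3, 49.5, 38.9)
[294. 185.] 3286 0.0406 (array([ 519.8, -360.3]), 62.7, 29.5, -51.0)
[341. 186.] 3319 0.0406 (array([ 547.8, -338. ]), 62.2, 30.1, -50.4)
```

View pics/w5.png

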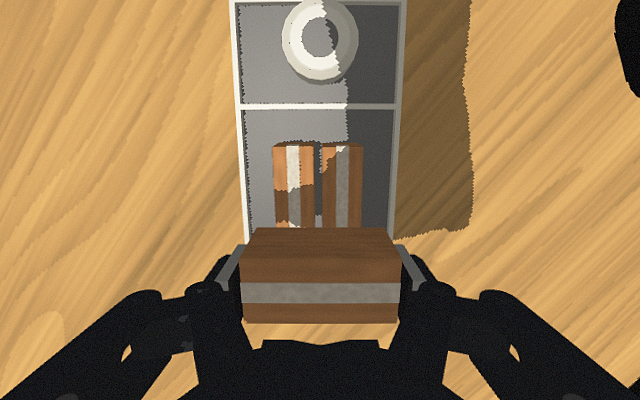

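The carton is held level and aligned, with the base pair at px (294,185) and (341,186) ahead of it. I'll lower it now.

{"fn": "send_rows", "kwargs": {
  "targets": [
    [0.0002,-0.0015,-0.03,0,200],
    [0,0,-0.03,0,200],
    [0,0,-0.012,0,200],
    [0,0,-0.004,0,200],
    [0,0,-0.002,0,200],
    [0,0,0,0,200]
  ]
}}

```text
clock: 9.6
tcp_pos: [0.5474, -0.3638, 0.0443]
orientation: [0.001, 0.942, 0.336, 0.0]
wrist_force: [-0.1, -0.4, -1.0]
finger_gap: 0.0636
```

{"fn": "send_rows", "kwargs": {
  "targets": [
    [0,0,-0.001,0,200],
    [0,0,-0.0005,0,200],
    [0,0,0,0,200]
  ]
}}

```text
clock: 9.9
tcp_pos: [0.5469, -0.3639, 0.0422]
orientation: [0.001, 0.942, 0.335, 0.0]
wrist_force: [0.8, 0.8, 1.6]
finger_gap: 0.0634
```

Contact shows in the force reading. I'll open gradually and rise.

{"fn": "send_rows", "kwargs": {
  "targets": [
    [0,0,0,0,40],
    [0,0,0,0,20],
    [0,0,0,0,0],
    [0,0,0,0,0],
    [0,0,0.04,0,0],
    [0,0,0.05,0,0],
    [0,0,0.03,0,0],
    [-0.03,0.03,0,0,0],
    [0,0,0,0,0],
    [0,0,0,0,0]
  ]
}}

```text
clock: 10.9
tcp_pos: [0.5158, -0.3326, 0.1615]
orientation: [-0.0, 0.942, 0.336, -0.0]
wrist_force: [0.6, 0.6, 0.2]
finger_gap: 0.0856
```

```bash
python3 look.py w6 .03
```

```text
[ 0.5158 -0.3326  0.1615] 39.22 0.08561095798834945
[625.  91.] 2764 0.0382 (array([666. , -97.1]), 81.9, 28.0, -37.5)
[327. 105.] 3136 0.0445 (array([ 471.2, -269.7]), 50.6, 50.1, -50.2)
[325. 233.] 6496 0.0761 (array([ 546.4, -363.4]), 64.2, 31.1, 38.8)
```

View pics/w6.png

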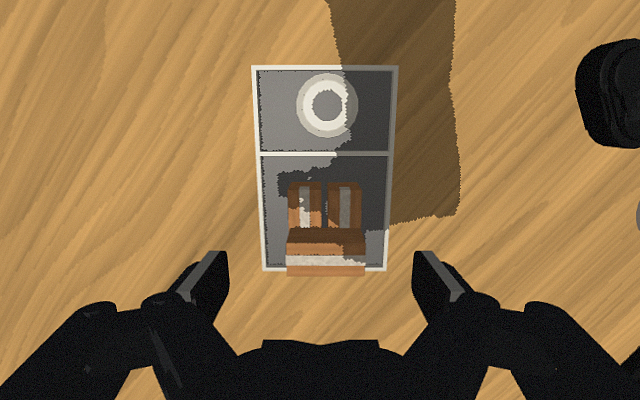

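The first upper carton is 0.5 mm from its target, with its top at 76 mm. Next is the far carton.

{"fn": "send_rows", "kwargs": {
  "targets": [
    [0.0142,0.0364,0,0.63,0],
    [0.0142,0.0364,0,0.63,0],
    [0.0142,0.0364,0,0.63,0],
    [0.0142,0.0364,0,0.63,0],
    [0.0142,0.0364,0,0.63,0],
    [0.0142,0.0364,0,0.63,0],
    [0.0142,0.0364,0,0.63,0],
    [0.0142,0.0364,0,0.63,0],
    [0.0142,0.0364,0,0.63,0],
    [0.0142,0.0364,0,0.63,0],
    [0.0142,0.0364,0,0.63,0],
    [0.0142,0.0364,0,0.63,0]
  ]
}}

```text
clock: 12.15
tcp_pos: [0.6887, 0.1047, 0.1612]
orientation: [0.0, 0.918, 0.397, 0.0]
wrist_force: [0.4, -1.2, -0.3]
finger_gap: 0.0853
```

{"fn": "send_rows", "kwargs": {
  "targets": [
    [0,0,-0.01,0,0],
    [0,0,0,0,0]
  ]
}}

```text
clock: 12.35
tcp_pos: [0.6871, 0.1041, 0.1492]
orientation: [-0.0, 0.918, 0.398, -0.001]
wrist_force: [-0.7, 0.1, 0.5]
finger_gap: 0.0852
```

```bash
python3 look.py w7 .025
```

```text
[0.6871 0.1041 0.1492] 46.86 0.0852073654474057
[91. 13.] 1934 0.0363 (array([464.4,  78.4]), 67.7, 25.2, 45.2)
[204.  81.] 3496 0.0365 (array([553.9, 101.8]), 65.3, 30.7, -79.9)
[319. 197.] 2729 0.0366 (array([686.1, 103.9]), 64.4, 30.6, 46.7)
[154. 283.] 871 0.0375 (array([638.8, -73.1]), 40.9, 19.8, 77.7)
```

{"fn": "send_rows", "kwargs": {
  "targets": [
    [-0.001,0,-0.04,0,0],
    [0,0,-0.04,0,0],
    [0,0,-0.04,0,0],
    [0,0,-0.02,0,0],
    [0,0,-0.0085,0,0],
    [0,0,0,0,100],
    [0,0,0,0,200],
    [0,0,0,0,200],
    [0,0,0,0,200]
  ]
}}

```text
clock: 13.3
tcp_pos: [0.6872, 0.1032, 0.0048]
orientation: [0.001, 0.918, 0.397, 0.001]
wrist_force: [0.1, 0.4, -1.8]
finger_gap: 0.0631
```

{"fn": "send_rows", "kwargs": {
  "targets": [
    [0,0,0.03,0,200],
    [0,0,0.05,0,200],
    [0,0,0.05,0,200],
    [-0.0148,-0.0399,0,-0.69,200],
    [-0.0148,-0.0399,0,-0.69,200],
    [-0.0148,-0.0399,0,-0.69,200],
    [-0.0148,-0.0399,0,-0.69,200],
    [-0.0148,-0.0399,0,-0.69,200],
    [-0.0148,-0.0399,0,-0.69,200],
    [-0.0148,-0.0399,0,-0.69,200],
    [-0.0148,-0.0399,0,-0.69,200],
    [-0.0148,-0.0399,0,-0.69,200]
  ]
}}

```text
clock: 14.5
tcp_pos: [0.5524, -0.2574, 0.1342]
orientation: [0.001, 0.938, 0.346, 0.001]
wrist_force: [1.1, 0.3, 0.2]
finger_gap: 0.0636
```

{"fn": "send_rows", "kwargs": {
  "targets": [
    [-0.0148,-0.0399,0,-0.69,200],
    [-0.0148,-0.0399,0,-0.69,200],
    [0,0,0,0,200],
    [0,0,0,0,200],
    [0,0,0,0,200]
  ]
}}

```text
clock: 15.0
tcp_pos: [0.5235, -0.3348, 0.1334]
orientation: [-0.0, 0.942, 0.336, 0.0]
wrist_force: [0.4, 0.2, -0.7]
finger_gap: 0.0636
```

```bash
python3 look.py w8 .03
```

```text
[ 0.5235 -0.3348  0.1334] 39.21 0.0636329671693642
[321.  94.] 4039 0.0445 (array([ 471. , -269.4]), 50.9, 50.4, -9.4)
[296. 205.] 1394 0.0406 (array([ 508.9, -347.6]), 30.0, 29.5, 40.0)
[341. 205.] 1358 0.0406 (array([ 537. , -324.7]), 29.5, 28.5, 38.7)
```

View pics/w8.png

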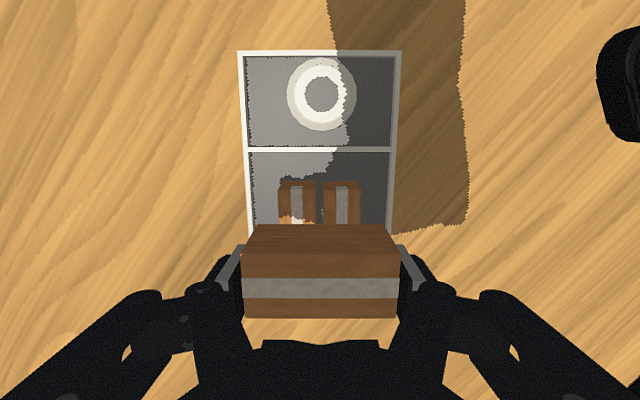

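{"fn": "send_rows", "kwargs": {
  "targets": [
    [0.0003,-0.0005,-0.04,0,200],
    [0,0,-0.03,0,200],
    [0,0,-0.01,0,200],
    [0,0,-0.006,0,200],
    [0,0,-0.001,0,200],
    [0,0,0,0,200]
  ]
}}

```text
clock: 15.65
tcp_pos: [0.5245, -0.3365, 0.0474]
orientation: [0.001, 0.942, 0.335, 0.001]
wrist_force: [-0.8, -0.4, -0.5]
finger_gap: 0.0635
```

{"fn": "send_rows", "kwargs": {
  "targets": [
    [0,0,-0.0015,0,200],
    [0,0,-0.001,0,200],
    [0,0,0,0,200]
  ]
}}

```text
clock: 15.95
tcp_pos: [0.5239, -0.3366, 0.0442]
orientation: [0.001, 0.942, 0.335, 0.0]
wrist_force: [0.9, -1.1, 0.5]
finger_gap: 0.0637
```

{"fn": "send_rows", "kwargs": {
  "targets": [
    [0,0,-0.0005,0,200],
    [0,0,-0.0005,0,200],
    [0,0,0,0,200]
  ]
}}

```text
clock: 16.25
tcp_pos: [0.524, -0.3366, 0.0443]
orientation: [0.001, 0.942, 0.335, 0.001]
wrist_force: [-2.5, 2.2, 7.7]
finger_gap: 0.0631
```

Contact again, at 7.7 N. Releasing.

{"fn": "send_rows", "kwargs": {
  "targets": [
    [0,0,0.0003,0,40],
    [0,0,0,0,20],
    [0,0,0,0,0],
    [0,0,0,0,0],
    [0,0,0.04,0,0],
    [0,0,0.05,0,0],
    [0,0,0.03,0,0],
    [-0.03,0.03,0,0,0],
    [0,0,0,0,0],
    [0,0,0,0,0]
  ]
}}

```text
clock: 17.25
tcp_pos: [0.4927, -0.3052, 0.1627]
orientation: [-0.0, 0.942, 0.335, -0.0]
wrist_force: [0.5, -0.3, -0.2]
finger_gap: 0.0856
```

```bash
python3 look.py w9 .06;python3 look.py w9b .03
```

```text
[ 0.4927 -0.3052  0.1627] 39.19 0.08556169936934989
[325. 273.] 5987 0.0766 (array([ 534.4, -349.1]), 67.3, 65.0, -50.7)
[ 0.4935 -0.3061  0.1628] 39.18 0.0855644112021931
[621. 131.] 3415 0.0384 (array([667.4, -93.3]), 83.5, 35.4, -35.5)
[327. 147.] 2879 0.0446 (array([ 470.8, -269.6]), 50.5, 50.4, -50.8)
[325. 267.] 6653 0.0765 (array([ 534.1, -348.9]), 67.1, 64.4, -50.1)
```

View pics/w9.png

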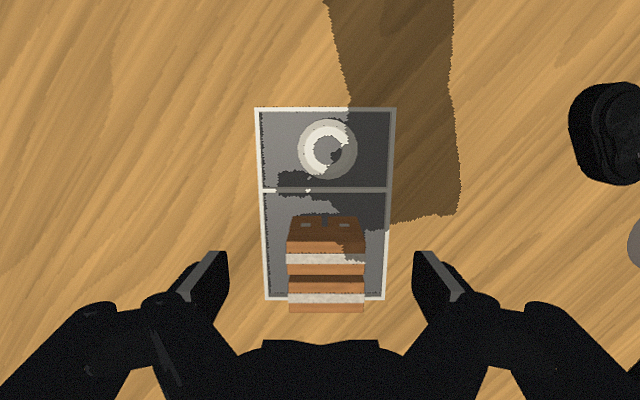

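Both upper cartons form a neat second layer: 67 x 65 mm, centred at (0.534, -0.349). Now the mouse.

{"fn": "send_rows", "kwargs": {
  "targets": [
    [0.0226,0.0276,0,3.45,0],
    [0.0226,0.0276,0,3.45,0],
    [0.0226,0.0276,0,3.45,0],
    [0.0226,0.0276,0,3.45,0],
    [0.0226,0.0276,0,3.45,0],
    [0.0226,0.0276,0,3.45,0],
    [0.0226,0.0276,0,3.45,0],
    [0.0226,0.0276,0,3.45,0],
    [0,0,0,0,0],
    [0,0,0,0,0]
  ]
}}

```text
clock: 18.35
tcp_pos: [0.6751, -0.0849, 0.1618]
orientation: [-0.0, 0.835, 0.551, -0.0]
wrist_force: [-0.9, 0.1, -0.7]
finger_gap: 0.0855
```

```bash
python3 look.py w10 .015
```

```text
[ 0.6751 -0.0849  0.1618] 66.83 0.0854829491686431
[33. 65.] 3910 0.0442 (array([ 473.9, -265.6]), 51.3, 44.5, -33.8)
[ 22. 174.] 3753 0.0549 (array([ 556.3, -327. ]), 70.8, 22.5, -32.2)
[319. 190.] 5775 0.0383 (array([674.3, -85.9]), 81.9, 45.8, -22.7)
[365. 317.] 4248 0.0769 (array([803.3, -88.8]), 91.6, 29.1, 72.8)
```

View pics/w10.png

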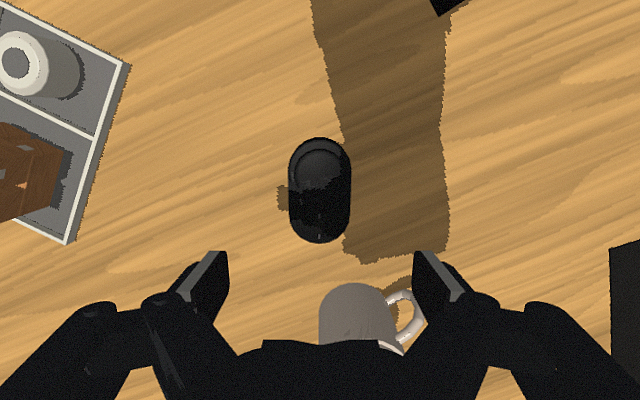

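{"fn": "send_rows", "kwargs": {
  "targets": [
    [-0.001,-0.001,-0.04,0,0],
    [0,0,-0.04,0,0],
    [0,0,-0.04,0,0],
    [0,0,-0.03,0,0],
    [0,0,-0.014,0,0],
    [0,0,0,0,100],
    [0,0,0,0,200],
    [0,0,0,0,200],
    [0,0,0,0,200],
    [0,0,0,0,200]
  ]
}}

```text
clock: 19.4
tcp_pos: [0.6744, -0.0866, 0.0005]
orientation: [0.001, 0.835, 0.55, 0.001]
wrist_force: [-1.8, -0.3, 3.0]
finger_gap: 0.0575
```

{"fn": "send_rows", "kwargs": {
  "targets": [
    [0,0,0.03,0,200],
    [0,0,0.05,0,200],
    [-0.0095,0.0328,0.04,-1.07,200],
    [-0.0095,0.0328,0,-1.07,200],
    [-0.0095,0.0328,0,-1.07,200],
    [-0.0095,0.0328,0,-1.07,200],
    [-0.0095,0.0328,0,-1.07,200],
    [-0.0095,0.0328,0,-1.07,200],
    [-0.0095,0.0328,0,-1.07,200],
    [-0.0095,0.0328,0,-1.07,200],
    [-0.0095,0.0328,0,-1.07,200],
    [-0.0095,0.0328,0,-1.07,200]
  ]
}}

```text
clock: 20.6
tcp_pos: [0.5783, 0.2415, 0.1174]
orientation: [0.0, 0.883, 0.47, 0.0]
wrist_force: [0.2, 0.6, -0.8]
finger_gap: 0.0575
```

{"fn": "send_rows", "kwargs": {
  "targets": [
    [-0.0095,0.0328,0,-1.07,200],
    [-0.0095,0.0328,0,-1.07,200],
    [0,0,0,0,200],
    [0,0,0,0,200]
  ]
}}

```text
clock: 21.0
tcp_pos: [0.5594, 0.3064, 0.1171]
orientation: [0.0, 0.891, 0.454, 0.0]
wrist_force: [0.2, 0.1, -1.4]
finger_gap: 0.0572
```

```bash
python3 look.py w11 .03
```

```text
[0.5594 0.3064 0.1171] 54.05 0.0572326290901227
[ 37. 257.] 2509 0.0365 (array([453.6,  88.4]), 67.1, 30.6, 70.4)
```

View pics/w11.png

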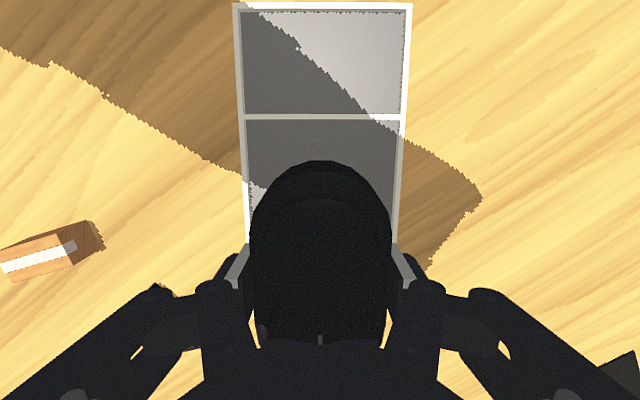

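Run:
```python
from h import *
s,w,T=wrist()
P=onplane(w,T,[[325,117],[237,5],[409,5]],.012);print(P.round(4))
# predicted
t=np.radians(144);c=np.array([.529,.3295]);Rm=np.array([[np.cos(t),-np.sin(t)],[np.sin(t),np.cos(t)]])
print([((p[:2]-c)@Rm).round(4) for p in P])
```

```text
[[0.5071 0.3486 0.012 ]
 [0.4061 0.3436 0.012 ]
 [0.4788 0.4436 0.012 ]]
[array([ 0.0289, -0.0026]), array([0.1077, 0.0608]), array([ 0.1077, -0.0629])]
```

The tray pose is confirmed to about 2 mm. Lowering the mouse.

{"fn": "send_rows", "kwargs": {
  "targets": [
    [0,0,-0.04,0,200],
    [0,0,-0.04,0,200],
    [0,0,-0.02,0,200],
    [0,0,-0.008,0,200],
    [0,0,-0.004,0,200],
    [0,0,-0.001,0,200],
    [0,0,0,0,200]
  ]
}}

```text
clock: 21.8
tcp_pos: [0.5612, 0.3058, 0.0053]
orientation: [0.0, 0.891, 0.453, 0.001]
wrist_force: [0.6, -0.7, -1.0]
finger_gap: 0.0578
```

{"fn": "send_rows", "kwargs": {
  "targets": [
    [0,0,-0.001,0,200],
    [0,0,0,0,200],
    [0,0,0,0,60],
    [0,0,0,0,40],
    [0,0,0,0,30],
    [0,0,0,0,30],
    [0,0,0.04,0,20],
    [0,0,0.05,0,0],
    [0,0,0.04,0,0],
    [0,0,0,0,0]
  ]
}}

```text
clock: 22.8
tcp_pos: [0.5636, 0.3072, 0.14]
orientation: [0.001, 0.891, 0.453, 0.006]
wrist_force: [1.8, 0.6, -0.3]
finger_gap: 0.0854
```

```bash
python3 look.py w12 .018
```

```text
[0.5636 0.3072 0.14  ] 53.94 0.0854147146623748
[315. 195.] 6902 0.0422 (array([560.8, 305.6]), 82.2, 45.9, -36.1)
[ 55. 242.] 2684 0.0364 (array([453.8,  88.5]), 66.8, 30.7, 70.2)
[145. 293.] 526 0.0362 (array([542.3, 114.1]), 38.5, 13.6, -81.7)
```

View pics/w12.png

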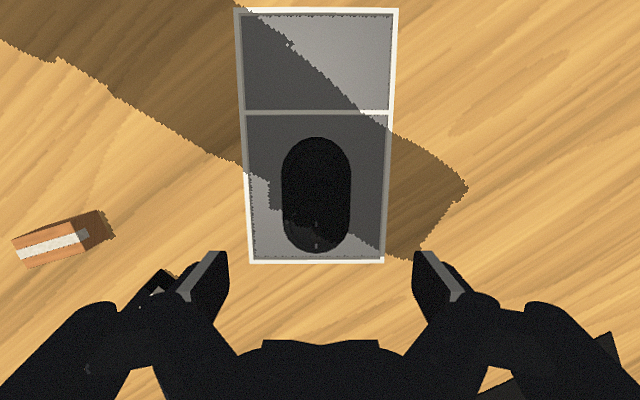

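The mouse sits flat in the large compartment (px 315,195; top at 42 mm). Now the last carton.

{"fn": "send_rows", "kwargs": {
  "targets": [
    [-0.0135,-0.0274,0,2.03,0],
    [-0.0135,-0.0274,0,2.03,0],
    [-0.0135,-0.0274,0,2.03,0],
    [-0.0135,-0.0274,0,2.03,0],
    [-0.0135,-0.0274,0,2.03,0],
    [-0.0135,-0.0274,0,2.03,0],
    [-0.0135,-0.0274,0,2.03,0],
    [-0.0135,-0.0274,0,2.03,0],
    [0,0,0,0,0],
    [0,0,0,0,0]
  ]
}}

```text
clock: 23.85
tcp_pos: [0.451, 0.0861, 0.1319]
orientation: [-0.001, 0.819, 0.574, -0.001]
wrist_force: [0.4, -0.0, -0.6]
finger_gap: 0.0854
```

```bash
python3 look.py w13 .018
```

```text
[0.451  0.0861 0.1319] 70.06 0.08536382796772285
[594. 231.] 7045 0.0421 (array([560.6, 304.6]), 83.8, 47.0, -34.8)
[323. 205.] 3177 0.0366 (array([453.5,  87.9]), 64.7, 30.0, 70.0)
[374. 298.] 2856 0.0365 (array([552.9, 101.5]), 65.3, 32.0, -80.0)
[ 11. 335.] 1169 0.0403 (array([ 481.3, -252.3]), 44.1, 13.7, -32.8)
```

{"fn": "send_rows", "kwargs": {
  "targets": [
    [0.0025,0.0015,-0.04,0,0],
    [0,0,-0.04,0,0],
    [0,0,-0.03,0,0],
    [0,0,-0.015,0,0],
    [0,0,-0.007,0,0],
    [0,0,0,0,100],
    [0,0,0,0,200],
    [0,0,0,0,200],
    [0,0,0,0,200]
  ]
}}

```text
clock: 24.8
tcp_pos: [0.4551, 0.088, 0.0017]
orientation: [0.0, 0.818, 0.575, 0.001]
wrist_force: [-0.2, -0.1, -1.3]
finger_gap: 0.0636
```

{"fn": "send_rows", "kwargs": {
  "targets": [
    [0,0,0.03,0,200],
    [0,0,0.05,0,200],
    [0.0022,0.0353,0.04,-2.01,200],
    [0.0022,0.0353,0,-2.01,200],
    [0.0022,0.0353,0,-2.01,200],
    [0.0022,0.0353,0,-2.01,200],
    [0.0022,0.0353,0,-2.01,200],
    [0.0022,0.0353,0,-2.01,200],
    [0.0022,0.0353,0,-2.01,200],
    [0.0022,0.0353,0,-2.01,200],
    [0,0,0,0,200],
    [0,0,0,0,200]
  ]
}}

```text
clock: 26.0
tcp_pos: [0.4714, 0.3685, 0.1184]
orientation: [0.0, 0.89, 0.455, -0.0]
wrist_force: [-0.0, -0.2, -0.7]
finger_gap: 0.0639
```

```bash
python3 look.py w14 .03
```

```text
[0.4714 0.3685 0.1184] 54.19 0.06389037684505214
[322. 334.] 1039 0.0424 (array([560. , 306.4]), 45.1, 19.1, 55.4)
```

View pics/w14.png

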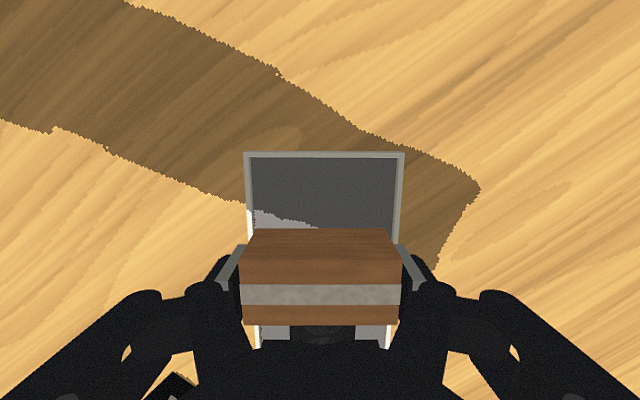

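{"fn": "send_rows", "kwargs": {
  "targets": [
    [0.001,0.001,-0.04,0,200],
    [0,0,-0.04,0,200],
    [0,0,-0.02,0,200],
    [0,0,-0.008,0,200],
    [0,0,-0.003,0,200],
    [0,0,-0.001,0,200],
    [0,0,0,0,200]
  ]
}}

```text
clock: 26.75
tcp_pos: [0.4739, 0.3694, 0.0078]
orientation: [-0.0, 0.891, 0.454, 0.001]
wrist_force: [-0.3, -0.8, -1.0]
finger_gap: 0.064
```

{"fn": "send_rows", "kwargs": {
  "targets": [
    [0,0,-0.001,0,200],
    [0,0,-0.001,0,200],
    [0,0,0,0,200]
  ]
}}

```text
clock: 27.05
tcp_pos: [0.4734, 0.3695, 0.0053]
orientation: [-0.0, 0.891, 0.455, 0.001]
wrist_force: [0.7, -1.1, 3.3]
finger_gap: 0.0636
```

{"fn": "send_rows", "kwargs": {
  "targets": [
    [0,0,0,0,45],
    [0,0,0,0,20],
    [0,0,0,0,10],
    [0,0,0,0,10],
    [0,0,0.04,0,10],
    [0,0,0.05,0,0],
    [0,0,0.05,0,0],
    [-0.03,-0.04,0.02,0,0],
    [-0.03,-0.04,0,0,0],
    [0,-0.04,0,0,0],
    [0,0,0,0,0],
    [0,0,0,0,0]
  ]
}}

```text
clock: 28.25
tcp_pos: [0.4152, 0.2515, 0.1634]
orientation: [-0.0, 0.891, 0.454, 0.001]
wrist_force: [0.1, 0.8, -0.9]
finger_gap: 0.0851
```

Run:
```python
from h import *
tr={"loan":((.529,.3295),144),"sensor":((.511,-.3187),129.4)}
for c in ("top","scene"):
    r=eyes.read_camera(c);cv2.imwrite(f"pics/{c}9.png",r["img"][:,:,::-1])
    C=cloud(r,r["pose"]);Z=C[...,2]
    for k,(ct,a) in tr.items():
        t=np.radians(a);d=C[...,:2]-ct;x=d@[np.cos(t),np.sin(t)];y=d@[-np.sin(t),np.cos(t)]
        m=((abs(x)<.11)&(abs(y)<.065)&(Z>.025)&(Z<.1)).astype(np.uint8)
        n,L,st,ce=cv2.connectedComponentsWithStats(m)
        for i in range(1,n):
            if st[i,4]<40: continue
            q=L==i;zt=np.percentile(Z[q],80);q&=Z>zt-.008
            print(c,k,ce[i].round(),"ztop",zt.round(4),"tray",rect(np.c_[x[q],y[q]]))
```

```text
top loan [191. 208.] ztop 0.043 tray (array([-38.3,   1. ]), 96.4, 54.6, -0.6)
top loan [161. 248.] ztop 0.0418 tray (array([71.5,  0.6]), 65.2, 31.5, 89.6)
top sensor [487. 220.] ztop 0.0775 tray (array([-36.8,   1. ]), 68.2, 66.1, 0.1)
top sensor [448. 249.] ztop 0.0457 tray (array([64.7, -0.7]), 49.5, 48.6, -38.8)
scene loan [447. 161.] ztop 0.0415 tray (array([67.6,  1.1]), 65.0, 34.5, -89.5)
scene loan [428. 193.] ztop 0.0428 tray (array([-43.7,  -0.3]), 95.3, 52.7, -0.8)
scene sensor [202. 171.] ztop 0.0456 tray (array([63.8, -1.4]), 51.7, 50.9, 9.3)
scene sensor [166. 189.] ztop 0.0773 tray (array([-38.7,   3.2]), 70.3, 68.1, 88.8)
```

View pics/top9.png

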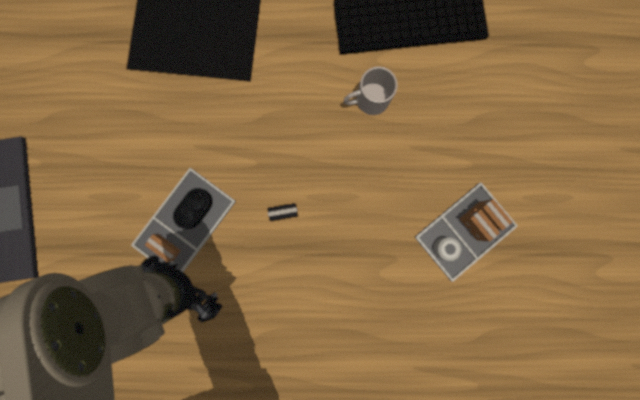

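View pics/scene9.png

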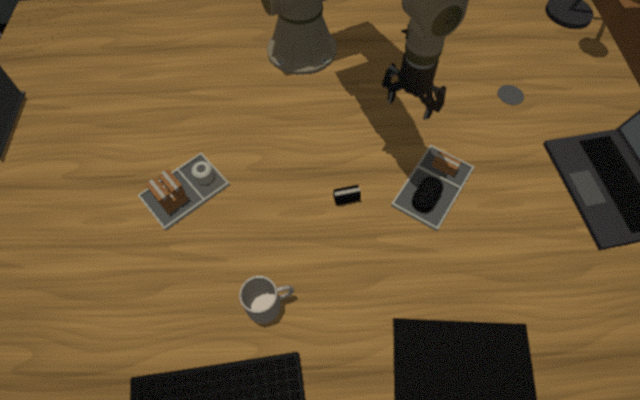

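```bash
python3 -c "
from workcell import ticket
print(ticket.hand_in())"
```

```text
the job is handed in; nothing more can be done
None
```

Both kits are made up, and I handed the job in at about 28 s of the allowed 125 s; no verdict was reported.

- **Loan kit:** the mouse is in the large compartment and one carton in the small one. In the tray frame the mouse is at about x -38 to -44 mm, y 0. The carton is at x 68 to 72 mm, y 1. Their top heights fit both lying flat.
- **Sensor kit:** the receiver is flat in the small compartment at about x 64 mm, y -1 (limits 46 to 74). The other two cartons sit crosswise on the base pair. Together they measure about 67 x 65 mm from above, centred at x -37 to -39 mm, y 1 to 3, and are square to the tray within about 1°. Their top is at 77 mm.
- **Look-alike:** the black carton was left where it was.

**Checks:** the top and scene cameras disagree by 1 to 5 mm, which is inside the margins. The first upper carton measured 0.5 mm from its target. The second I checked only through the combined outline of the pair.

The base cartons showed no movement in the wrist views up to the point where the second carton covered them. I did not measure them individually afterwards. The upper layer is centred as planned, and contact when placing the upper cartons read under 8 N. No check failed.

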